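# Bring the standing bottle down the supply chute

## Task

A slim bottle stands loose on the cart at the top of the supply chute; bring it down without upsetting it. Pull the gate all the way out so that the cart starts to roll, and let it run down untouched until its front plate is in the pick-up bay, the lower part of the chute where the side rails are cut down to low curbs; there back away in front of it with the fingertips and slow it gently to a stop before it runs off the open end, without a knock (the bottle would topple) and without pinching. The program finishes while holding: the fingertips stay resting against the front plate, the cart stands still in the bay with all its wheels on the chute and the bottle stands upright on it; leave the other things on the bench alone.

Things in the scene. Friction and masses are not known exactly. Their poses are not given: they have to be found in the camera images.
- chute: Fixed wooden supply chute, 500 mm long, 76 wide. Origin on the bench top under it, z up, y uphill along it, x across (-x: gate plate's side, towards the robot). Channel 56 mm wide; its floor falls 60 mm per 1000 mm towards -y and lies 60 mm above the bench at y = 0. Backstop at y = +270 mm. Outside the -x rail an aluminium guide for the gate bar reaches x = -50 mm, 34 mm above the floor.
- bay_start (a point): Upper limit of the pick-up bay, on the middle of the channel floor, at chute y = 0. Uphill of it the side rails (10 mm thick) stand 20 mm above the floor; downhill of it, in the bay, they are low curbs 8 mm high.
- bay_end (a point): Lower limit of the bay: middle of the open end of the channel floor, at chute y = -220 mm. The cart's front wheels run off it when the cart's middle is at y = -185 mm, and it tips into a grey spill tray on the bench (chute y = -230 to -380 mm, 130 mm wide, walls 35 mm high).
- cart: Wheeled cart, 118 mm long, nominally 0.34 kg. Origin on the channel floor under its middle, y uphill; starts at chute y = +200 mm. Upright front plate 50 mm wide, 16 to 72 mm above the floor, front face 59 mm downhill of the origin. Wheels at y = +-35 mm. With the bottle it starts off at about 0.3 m/s2 and tends to 0.27 m/s with a time constant of 0.9 s (heavier: slower).
- bottle: Slim metal bottle, 30 mm across, 160 mm high, nominally 0.1 kg, standing loose on the rear of the cart's flat deck. Origin at the centre of its foot, z up along it; it leans 0.06 rad downhill as the chute does. It topples forward when the cart slows by more than about 1.2 m/s2, or is suddenly changed in speed by about 0.12 m/s.
- cart_stand (a point): The place on the cart's deck where the bottle stands: on the cart's middle line, 30 mm uphill of its origin, 44 mm above the channel floor.
- gate (a joint): Travel of the gate in m: 0 shut (starts at 0 to 0.006), 0.06 fully out (its stop). A 12 mm steel bar, 30 mm above the channel floor at chute y = +133 mm, just downhill of the cart, slides out towards the chute's -x. It takes about 1.5 N plus 4 N per m/s and stays where it is left. The cart comes free at about 0.043.
- gate_plate (a point): Middle of the upper edge of the gate's upright pull plate, on its face towards the chute (at chute x = -95 mm when shut). Plate 10 mm thick along chute x, 36 mm wide along y, from 20 to 82 mm above the channel floor's level there; the bar joins it at 24 to 36 mm. Hook it from above with shut fingers on this face and draw it outwards, or pinch it.
- dropper: Small amber dropper bottle, 38 mm across, 85 mm high, standing beyond the chute; leave alone.
- spare: Spare roll of tape lying flat, 110 mm across, 30 mm high, on the robot's left; leave alone.
- pencilcup: Dark metal pencil cup, 72 mm across, 95 mm high, pencils to 170 mm, on the robot's right; leave alone.

How it is judged (in metres and radians):
On the way, in this order (a step that is already met when the one before it is completed fails the run):
1. the gate is fully out and the cart rolls by itself into the pick-up bay, untouched (value of joint gate above 0.045 m and y of cart in the frame of chute below 0.069 m and linear speed of cart above 0.08 m/s and contact force between the fingers and cart below 0.05 N), for 0.03 s.
2. the cart is stopped in the bay by the fingertips and held still for 2 s (y of cart in the frame of chute between -0.18 and 0.069 m and linear speed of cart below 0.02 m/s and contact force between the fingers and cart between 0.05 and 15 N and z of cart in the frame of chute between 0.04 and 0.072 m and angle between the y axis of cart and the y axis of chute, either way round below 0.15 rad and value of joint gate above 0.045 m and angle between bottle's own z axis and vertical below 0.15 rad and distance between bottle and cart_stand below 0.02 m), for 2 s.
At the end, for the whole second after the job is handed in: The cart stands still (under 0.02 m/s) on the chute, its front plate in the bay (10 mm allowed), 5 mm short of running off; the fingertips press on it with 0.05 to 15 N; the bottle is upright (0.15 rad), 20 mm from its place at most; the gate is 45 mm or more out (all of step 2); the arm keeps its last pose, push and grip.
It fails at once if the bottle topples or slides off its place (angle between bottle's own z axis and vertical above 0.3 rad or distance between bottle and cart_stand above 0.025 m).
It fails at once if the cart is knocked or pinched (more than 15 N from the robot) (contact force between any of the fingers, the arm and cart above 15 N).
It fails at once if the cart is touched before it has come into the pick-up bay (10 mm allowed) (y of cart in the frame of chute above 0.069 m and contact force between any of the fingers, the arm and cart above 0.1 N).
It fails at once if the cart leaves the end of the chute (y of cart in the frame of chute below -0.19 m or z of cart in the frame of chute below 0.036 m).
It fails at once if another thing on the bench is disturbed (distance of any of dropper, spare, pencilcup from where it was at the start of the episode above 0.03 m).
It also fails if it takes over 32 s, if anything falls off the work surface, if the arm or the gripper's body presses on something with over 40 N, if the wrist force passes 120 N, or if a joint passes its speed limit or range.

## Robot

A 6-joint arm with a two-finger parallel gripper is mounted at the origin on the work surface. World frame = base frame: x ahead of the robot, y to its left, z up, the work surface at z = 0. Lengths are in m, angles in degrees, forces in N, time in s.
With the tool pointing down it reaches from about 0.4 to 0.825 m from the base axis. Payload 7 kg.
Tool frame: the origin (TCP) lies on the centre line of the jaws, within the pads' length; the fingertips stand 19 mm ahead of it and the grasp point (between the pads) is the TCP (r.tips_ahead is the distance from the TCP to the fingertips, in m); z points along the fingers, y is the line along which they close (so a half turn about z gives the same grasp; the last joint's range is limited). The gripper opens to 88 mm and grips with 3 to 60 N. Pads are 19 mm wide; open, the fingers measure 130 mm over their backs; the gripper's body (78 mm by 193 mm) begins 47 mm behind the grasp point.
Start: joints at [-58.035, 20.546, 0.682, 0, -70.136, -16.507], TCP at [0.18, -0.651, 0.246] pointing down, gripper open.
Joint ranges: [-176.03, 176.03], [-82.01, 121.73], [-58.28, 71.71], [-173.87, 95.51], [-174.79, -0.11], [-173.66, 173.66]. Speed limits (degrees/s): [136.94, 136.94, 172.46, 180, 180, 180].

## Interface

Orientations are given as [roll, pitch, yaw] about the fixed x, y, z axes, in that order (R = Rz(yaw) Ry(pitch) Rx(roll)).
In Python, from plant import r, viewer, close_job gives the robot as it stands. The module is installed in compiled form; this text tells all that it offers.
- The arm moves only by the tool arm_command, never from a script. Its arguments are lists of equal length, an entry for each row: "travel": the shift along the world's x, y, z scaled (see below), a list of three; "delta_rot": the turn, a rotation vector about the world's x, y, z scaled (see below), a list of three. In form: {"travel": [[dx, dy, dz], ...], "delta_rot": [[rx, ry, rz], ...]}. A call has 1 to 20 rows; each row is the pose to reach, as a shift and turn from the pose commanded when the call began; what a row does not reach only later rows make up. The controller multiplies each number of a shift by 0.5 m and each number of a turn by 90 degrees. A row lasts 1/8 s, in which the tool goes at most 62.5 mm and 10.7 degrees, less where a joint would pass 70% of its speed; a pose out of reach is approached as far as the arm can. A call with a number of a shift or a turn outside -1 to 1 is refused whole. A call with a gripper value outside its range is refused whole. "grip" is the opening, from 0 (shut) to 1 (fully open), set as the call begins (left out, the last holds). The fingers move at their own pace and stop on an object; "newtons" is the grip in N (left out, the last holds). Time passes only in rows, so rows that repeat a pose let the fingers close. It gives the time, the measured TCP pose, the force, the opening and the grip force at its end, in the units of the state.
- r.get_state(): the state, without advancing time (a new reading comes with each control period).
- viewer.capture(name): name is "side" or "top" or "wrist"; returns a dict with "img" (400x640x3 uint8, red, green, blue), "camera_matrix" (3x3 intrinsics, pixels), "distortion" ([k1, k2, p1, p2, k3] as OpenCV has them; the pictures are not rectified), "R" (3x3) and "t" (3): a world point X has camera coordinates R X + t; the wrist camera has in their place "mount" (4x4, takes a point from camera to tool coordinates, whose origin is the TCP and whose axes are the flange's). Camera axes: x right, y down, z forward; pixel columns grow to the right and rows downward; lengths in m; the calibration is good to about 2 mm. A picture is of the moment at which its call begins: read the wrist's pose just before it. There is no depth.
- close_job(): hands the job in; it is judged then, once.
The state is a dict: "time_s": time; "joints": joint angles; "qd": joint speeds; "joint_torque": joint torques, N m; "tcp_pos": TCP position; "eef_rot": TCP orientation; "contact_force": force on the tool from outside, world axes, zero at the start; "moment": the same for the moment, N m; "gripper_width": finger opening in m; "gripper_force": force on a finger pad.
Only numpy, scipy, OpenCV 4.12 (cv2) and the standard library are available. Lean on these libraries where they do the work, as an engineer would, in place of code of your own. Each camera call takes 0.05 s, during which the arm holds its last target. There are 200 camera calls.

## Working session

There is one attempt and no reset: what is moved stays moved. The work goes in short steps, Python scripts to look and compute and a tool call to move; the robot and the scene stay as the last step left them, time stands still between calls to the robot, and variables do not carry over. Pictures are saved under pics/ and viewed, at most 11 in all, crops included, and the job is handed in when it is done.

Besides the shell and the picture viewer there is one more tool, called after ">>>" in YAML: its name, and indented under it one key for each argument. arm_command: Moves the arm, as the interface text tells. Shifts and turns lie within -1 to 1; 1 stands for 0.5 m of shift or 90 degrees of turn. Its arguments: {"type":"object","properties":{"travel":{"type":"array"},"delta_rot":{"type":"array"},"grip":{"type":"number"},"newtons":{"type":"number"}},"required":["travel","delta_rot"]}

```bash
mkdir -p pics; ls
python3 - <<'E'
from plant import r, viewer
import cv2, pickle
d={}
print(r.get_state(), r.tips_ahead)
for n in ("side","top","wrist"):
    c=viewer.capture(n); d[n]=c
    cv2.imwrite(f"pics/{n}0.png",c["img"][:,:,::-1])
    print(n,{k:v for k,v in c.items() if k!="img"})
pickle.dump(d,open("cap0.pkl","wb"))
E
```

```text
pics
{'time_s': 0.0, 'joints': array([-5.80341519e+01,  2.05931725e+01,  6.32815706e-01, -1.97454434e-02,
       -7.01363200e+01, -1.65079449e+01]), 'qd': array([-0.077988  , -0.02291133,  0.03418187,  0.01277645,  0.05728164,
       -0.07601786]), 'joint_torque': array([-2.72672478e-04, -5.82712984e+01,  2.93045300e+01,  6.99709922e+00,
        6.59348574e-03, -1.61590774e-04]), 'tcp_pos': array([ 0.17976685, -0.65013679,  0.24459696]), 'eef_rot': array([ 1.79902033e+02, -9.67655021e-03, -1.64548813e+02]), 'contact_force': array([0.12559806, 0.0964189 , 0.46476991]), 'moment': array([-0.02817051,  0.01162963,  0.05494275]), 'gripper_force': 0.0, 'gripper_width': 0.0876033617976815} 0.019
side {'camera_matrix': array([[488.94237274,   0.        , 320.74479483],
       [  0.        , 488.94237274, 196.32639791],
       [  0.        ,   0.        ,   1.        ]]), 'distortion': array([-0.11530796,  0.        ,  0.        ,  0.        ,  0.        ]), 'R': array([[-0.67141635, -0.74106998,  0.00391932],
       [-0.48946867,  0.43947984, -0.75317852],
       [ 0.55643553, -0.50761476, -
[... 448 characters left out ...]
27,  0.01300372, -0.99259409]]), 't': array([0.01144226, 0.57191677, 1.67811507])}
wrist {'camera_matrix': array([[341.92171934,   0.        , 322.91526937],
       [  0.        , 341.92171934, 200.3186712 ],
       [  0.        ,   0.        ,   1.        ]]), 'distortion': array([-0.02868146,  0.        ,  0.        ,  0.        ,  0.        ]), 'mount': array([[-1.27008027e-03, -9.55772044e-01, -2.94105740e-01,
         7.92256763e-02],
       [ 9.99998888e-01, -9.84101611e-04, -1.12035234e-03,
         1.11422017e-04],
       [ 7.81371516e-04, -2.94106836e-01,  9.55772232e-01,
        -1.39019412e-01],
       [ 0.00000000e+00,  0.00000000e+00,  0.00000000e+00,
         1.00000000e+00]])}
```

View pics/side0.png

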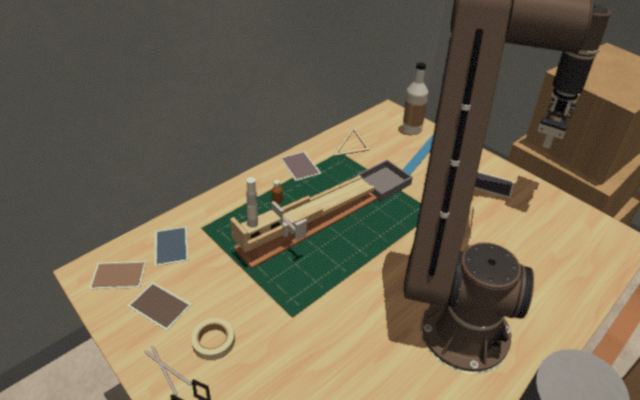

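View pics/top0.png

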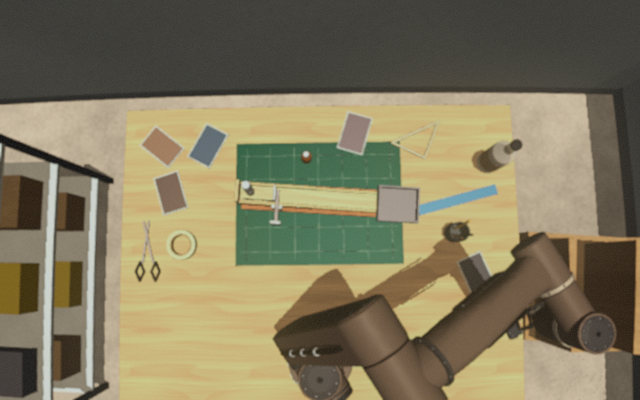

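The side view shows the chute from the backstop (240,235) to the tray (385,180), with the gate plate near (297,228). The top view shows the chute from col 238 to 378 at row ~195, with the gate plate at (276,220). I'll zoom in next.

Run:
```python
import pickle,cv2,numpy as np
d=pickle.load(open("cap0.pkl","rb"))
a=cv2.resize(d["top"]["img"][140:245,225:425],None,fx=4,fy=4,interpolation=cv2.INTER_CUBIC)
b=cv2.resize(d["side"]["img"][150:270,225:425],None,fx=4,fy=4,interpolation=cv2.INTER_CUBIC)
cv2.imwrite("pics/ztop.png",a[:,:,::-1]);cv2.imwrite("pics/zside.png",b[:,:,::-1])
```

```text
(no output)
```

View pics/ztop.png

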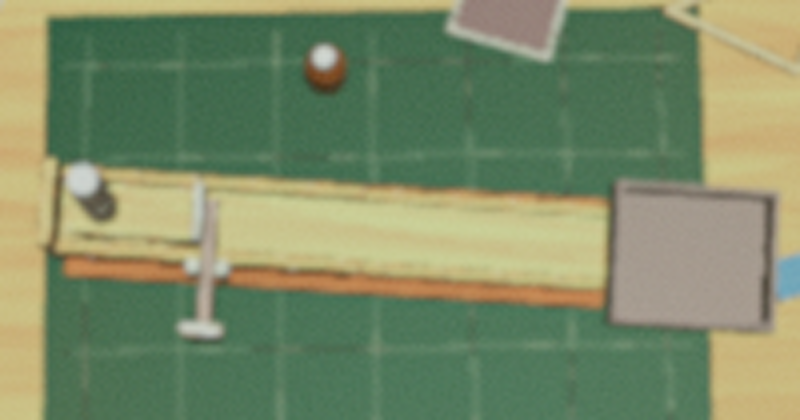

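View pics/zside.png

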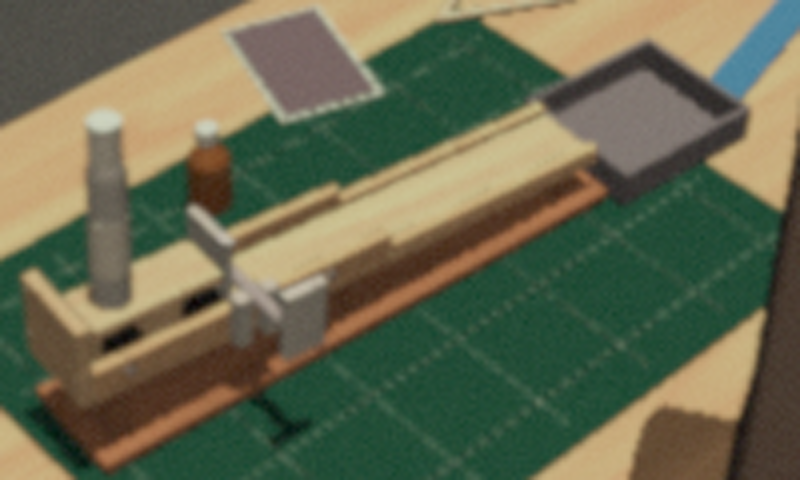

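Zoomed views: in the top crop, the gate plate's top edge runs (178,326)-(222,331), the front plate's top (200,178)-(200,240), the curb ends (608,200)/(605,290), and the backstop's corners (50,160)/(42,245). In the side crop, the curb ends are (543,103)/(597,150), the backstop's (25,275)/(82,330), the gate plate's top ~(303,283), and the front plate's top (190,207)-(230,245). I'll triangulate these.

```bash
cat > h.py <<'E'
import pickle,cv2,numpy as np
d=pickle.load(open("cap0.pkl","rb"))
off=dict(top=(225,140),side=(225,150))
def norm(c,uv): return cv2.undistortPoints(np.array([[uv]],float),c["camera_matrix"],c["distortion"])[0,0]
def orig(n,z): return ((z[0]+.5)/4-.5+off[n][0],(z[1]+.5)/4-.5+off[n][1])
def ray(n,z):
    c=d[n];p=norm(c,orig(n,z)); R,t=c["R"],c["t"]
    return -R.T@t, R.T@np.array([*p,1])
def plane(n,z,h):
    o,v=ray(n,z); return o+v*(h-o[2])/v[2]
def tri(zt,zs):
    o1,v1=ray("top",zt);o2,v2=ray("side",zs)
    s=np.linalg.lstsq(np.c_[v1,-v2],o2-o1,rcond=None)[0]
    a,b=o1+s[0]*v1,o2+s[1]*v2
    return (a+b)/2,np.linalg.norm(a-b)
E
python3 - <<'E'
from h import *
np.set_printoptions(precision=4,suppress=True)
P={"plate_mid":((200,327),(304,283)),"fp_far":((199,178),(190,207)),"fp_near":((199,240),(230,245)),
"curb_far":((608,200),(543,103)),"curb_near":((605,290),(597,150)),"bs_far":((50,160),(25,275)),"bs_near":((42,245),(82,330)),
"bottle_top":((82,178),(104,120)),"drop_top":((324,55),(207,130))}
for k,(a,b) in P.items():
    p,e=tri(a,b); print(k,p,round(e,4))
for n,a,b in (("top",(608,200),(605,290)),("side",(543,103),(597,150))):
    print(n,plane(n,a,.055),plane(n,b,.055))
E
```

```text
plate_mid [0.4947 0.1475 0.1516] 0.0005
fp_far [0.6241 0.1493 0.1382] 0.0005
fp_near [0.5719 0.1509 0.1364] 0.0034
curb_far [ 0.6108 -0.2138  0.051 ] 0.0064
curb_near [ 0.5329 -0.2058  0.0507] 0.0035
bs_far [0.6434 0.2807 0.1379] 0.0043
bs_near [0.5681 0.2852 0.1422] 0.0023
bottle_top [0.6031 0.2276 0.2767] 0.0002
drop_top [0.7439 0.0429 0.0801] 0.0005
top [ 0.6127 -0.2113  0.055 ] [ 0.5311 -0.2064  0.055 ]
side [ 0.6049 -0.212   0.055 ] [ 0.531  -0.2007  0.055 ]
```

>>> arm_command:
  travel:
    - [0.64, 0.9, 0.08]
    - [0.64, 0.9, 0.08]
    - [0.64, 0.9, 0.08]
    - [0.64, 0.9, 0.08]
    - [0.64, 0.9, 0.08]
    - [0.64, 0.9, 0.08]
    - [0.64, 0.9, 0.08]
    - [0.64, 0.9, 0.08]
    - [0.64, 0.9, 0.08]
    - [0.64, 0.9, 0.08]
    - [0.64, 0.9, 0.08]
    - [0.64, 0.9, 0.08]
  delta_rot:
    - [0, 0, 0.783]
    - [0, 0, 0.783]
    - [0, 0, 0.783]
    - [0, 0, 0.783]
    - [0, 0, 0.783]
    - [0, 0, 0.783]
    - [0, 0, 0.783]
    - [0, 0, 0.783]
    - [0, 0, 0.783]
    - [0, 0, 0.783]
    - [0, 0, 0.783]
    - [0, 0, 0.783]
  grip: 0
  newtons: 20

```text
time_s: 1.65
tcp_pos: [0.4992, -0.2013, 0.2854]
eef_rot: [180.0, 0.0, -94.1]
contact_force: [0.1, 0.4, -0.2]
gripper_width: 0.0004
gripper_force: 0.0
```

>>> arm_command:
  travel:
    - [0.06, 0.7, -0.07]
    - [0.06, 0.7, -0.07]
    - [0.06, 0.7, -0.07]
    - [0.06, 0.7, -0.07]
    - [0.06, 0.7, -0.07]
    - [0.06, 0.7, -0.07]
    - [0.06, 0.7, -0.07]
  delta_rot:
    - [0, 0, 0]
    - [0, 0, 0]
    - [0, 0, 0]
    - [0, 0, 0]
    - [0, 0, 0]
    - [0, 0, 0]
    - [0, 0, 0]

```text
time_s: 2.52
tcp_pos: [0.53, 0.1507, 0.2498]
eef_rot: [180.0, -0.0, -94.0]
contact_force: [-0.3, -0.1, -0.2]
gripper_width: 0.0005
gripper_force: 0.0
```

Run:
```python
from plant import r, viewer
import cv2, pickle
s=r.get_state(); c=viewer.capture("wrist"); pickle.dump((s,c),open("w1.pkl","wb"))
print(s["tcp_pos"],s["eef_rot"],s["joints"])
cv2.imwrite("pics/w1.png",c["img"][:,:,::-1])
```

```text
[0.52996013 0.15071499 0.24984268] [ 1.79954274e+02 -2.97761781e-02 -9.39937414e+01] [ 3.62422466e+01  8.75464996e+00 -1.46947553e+01 -7.41474157e-03
 -6.66047351e+01 -4.02330525e+01]
```

View pics/w1.png

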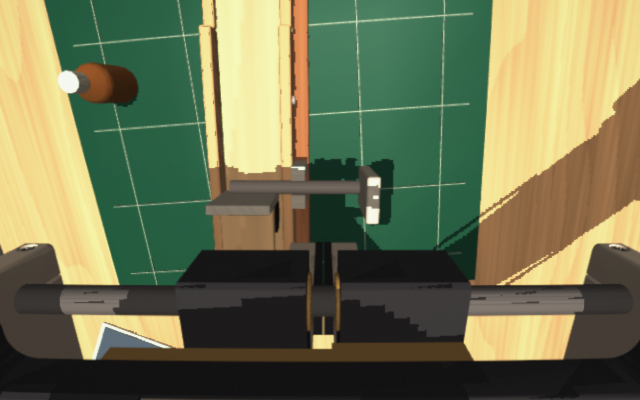

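The wrist view shows the gate plate's top face at cols 366-380, rows 178-222. The cart's front plate is at (207-280, 200), and the rail steps down at (205,27) and (285,25). I'll cast these onto their planes.

Run:
```python
import pickle,cv2,numpy as np
from scipy.spatial.transform import Rotation as Ro
np.set_printoptions(precision=4,suppress=True)
s,c=pickle.load(open("w1.pkl","rb")); M=c["mount"]
R=Ro.from_euler("xyz",s["eef_rot"],degrees=True).as_matrix()
O=np.array([.5872,.0105]);e=np.array([[.9976,-.069],[.069,.9976]])
def f(uv,h):
    p=cv2.undistortPoints(np.array([[uv]],float),c["camera_matrix"],c["distortion"])[0,0]
    o=s["tcp_pos"]+R@M[:3,3]; v=R@M[:3,:3]@[*p,1]; w=o+v*(h-o[2])/v[2]
    return w,e@(w[:2]-O)
for uv,h in (((366,178),.150),((380,178),.150),((367,222),.150),((380,222),.150),((207,208),.1405),((280,210),.1405),((203,27),.08),((286,25),.08)): print(uv,*f(uv,h))
img=c["img"]
for row in (185,200,215): print(img[row,358:386].mean(1).astype(int))
```

```text
(366, 178) [0.4981 0.1299 0.15  ] [-0.0971  0.113 ]
(380, 178) [0.4881 0.1306 0.15  ] [-0.1072  0.113 ]
(367, 222) [0.4985 0.1636 0.15  ] [-0.099   0.1467]
(380, 222) [0.4888 0.1643 0.15  ] [-0.1087  0.1467]
(207, 208) [0.6195 0.1472 0.1405] [0.0228 0.1386]
(280, 210) [0.5637 0.1527 0.1405] [-0.0333  0.1403]
(203, 27) [0.6197 0.0095 0.08  ] [0.0325 0.0013]
(286, 25) [0.5512 0.0133 0.08  ] [-0.0361  0.0003]
[ 97  87  70  61  60  60  61  61  80 150 202 226 233 233 234 233 233 230
 190 157 209 215 147  58  31  31  31  29]
[ 64  60  59  59  59  59  59  60  76  98 112 118 120 121 121 122 122 123
 123 121 111  77  42  29  30  30  31  30]
[ 32  32  32  33  41  54  60  86 170 221 239 243 243 243 242 242 242 241
 241 231 181  98  41  30  30  31  30  31]
```

>>> arm_command:
  travel:
    - [0, 0, -0.08]
    - [0, 0, -0.16]
    - [0, 0, -0.2]
    - [0, 0, -0.23]
    - [0, 0, -0.23]
  delta_rot:
    - [0, 0, 0]
    - [0, 0, 0]
    - [0, 0, 0]
    - [0, 0, 0]
    - [0, 0, 0]

```text
time_s: 3.2
tcp_pos: [0.5297, 0.1482, 0.135]
eef_rot: [179.9, -0.1, -94.2]
contact_force: [-0.3, 0.1, 0.1]
gripper_width: 0.0004
gripper_force: 0.0
```

>>> arm_command:
  travel:
    - [-0.012, 0.001, 0]
    - [-0.02, 0.001, 0]
    - [-0.026, 0.002, 0]
    - [-0.032, 0.002, 0]
    - [-0.038, 0.003, 0]
    - [-0.044, 0.003, 0]
    - [-0.05, 0.003, 0]
  delta_rot:
    - [0, 0, 0]
    - [0, 0, 0]
    - [0, 0, 0]
    - [0, 0, 0]
    - [0, 0, 0]
    - [0, 0, 0]
    - [0, 0, 0]

```text
time_s: 4.08
tcp_pos: [0.505, 0.1513, 0.1357]
eef_rot: [-180.0, 0.0, -94.1]
contact_force: [1.0, -0.1, 1.8]
gripper_width: 0.0008
gripper_force: 0.9
```

Run:
```python
from plant import r, viewer
import cv2, pickle,numpy as np
s=r.get_state(); d={n:viewer.capture(n) for n in ("wrist","top","side")}; pickle.dump((s,d),open("w2.pkl","wb"))
print(s["tcp_pos"],s["contact_force"])
w=d["wrist"]["img"]
a=cv2.resize(d["side"]["img"][150:270,225:425],None,fx=3,fy=3,interpolation=cv2.INTER_CUBIC)
b=cv2.resize(d["top"]["img"][140:220,225:425],None,fx=3,fy=3,interpolation=cv2.INTER_CUBIC)
cv2.imwrite("pics/c2.png",np.vstack([a,b[:230]])[:,:,::-1])
```

```text
[0.50496431 0.1512549  0.13572426] [ 0.96134659 -0.0562607   1.76147979]
```

View pics/c2.png

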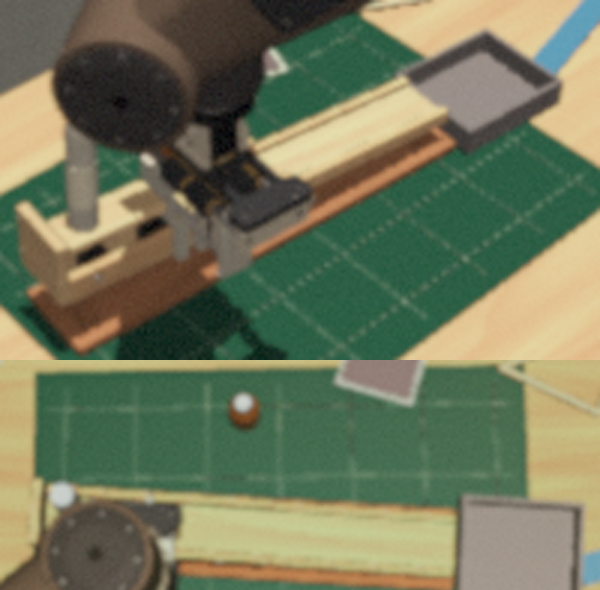

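The side crop shows the fingers hooked inside the gate plate at about (230,245), the bottle upright at (80,190), and the cart still at rest. The gate travel I'll measure from the wrist image.

Run:
```python
import pickle,cv2,numpy as np
s,d=pickle.load(open("w2.pkl","rb")); c=d["wrist"]
cv2.imwrite("pics/w2.png",c["img"][:,:,::-1])
```

```text
(no output)
```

View pics/w2.png

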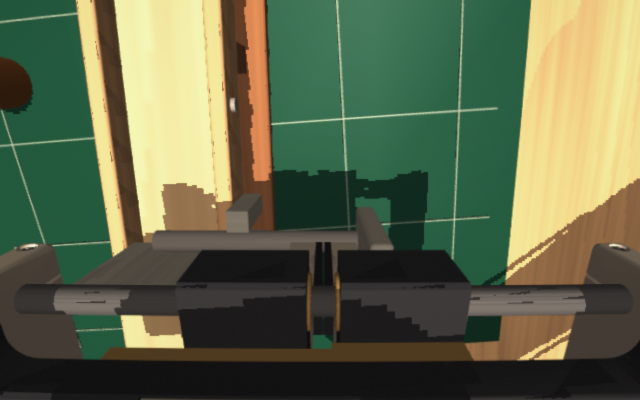

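The wrist view shows the fingers (cols 292-357) against the plate (358-390), with the bar's far end at (153,240); it was at (230,187) before.

Run:
```python
import pickle,cv2,numpy as np
from scipy.spatial.transform import Rotation as Ro
O=np.array([.5865,.0105]);e=np.array([[.9976,-.069],[.069,.9976]])
s1,c1=pickle.load(open("w1.pkl","rb")); s2,d=pickle.load(open("w2.pkl","rb"))
def f(s,c,uv,h):
    M=c["mount"];R=Ro.from_euler("xyz",s["eef_rot"],degrees=True).as_matrix()
    p=cv2.undistortPoints(np.array([[uv]],float),c["camera_matrix"],c["distortion"])[0,0]
    o=s["tcp_pos"]+R@M[:3,3]; v=R@M[:3,:3]@[*p,1]; w=o+v*(h-o[2])/v[2]
    return np.round(e@(w[:2]-O),4)
print(f(s1,c1,(230,187),.098),f(s2,d["wrist"],(153,240),.098))
for uv in ((358,210),(379,210)): print(f(s2,d["wrist"],uv,.150))
for uv in ((380,248),(358,248)): print(f(s2,d["wrist"],uv,.150))
```

```text
[0.0163 0.1332] [0.0057 0.1327]
[-0.104   0.0974]
[-0.1121  0.0975]
[-0.1132  0.1135]
[-0.1044  0.1135]
```

>>> arm_command:
  travel:
    - [-0.028, 0.002, 0]
    - [-0.056, 0.004, 0]
    - [-0.08, 0.0055, 0]
    - [-0.095, 0.0065, 0]
    - [-0.076, 0.005, 0]
    - [-0.075, -0.095, 0]
    - [-0.064, -0.206, 0]
    - [-0.041, -0.308, 0]
  delta_rot:
    - [0, 0, 0]
    - [0, 0, 0]
    - [0, 0, 0]
    - [0, 0, 0]
    - [0, 0, 0]
    - [0, 0, 0]
    - [0, 0, 0]
    - [0, 0, 0]

```text
time_s: 5.22
tcp_pos: [0.4833, -0.0046, 0.1354]
eef_rot: [179.9, -0.0, -94.0]
contact_force: [1.3, 0.2, 0.2]
gripper_width: 0.0005
gripper_force: 0.0
```

Run:
```python
from plant import r, viewer
import cv2, pickle,numpy as np
s=r.get_state(); c=viewer.capture("top"); s2=r.get_state(); pickle.dump((s,c),open("t3.pkl","wb"))
print(s["time_s"],s2["time_s"],s["tcp_pos"],s2["tcp_pos"],s["contact_force"])
b=cv2.resize(c["img"][140:245,225:425],None,fx=4,fy=4,interpolation=cv2.INTER_CUBIC)
cv2.imwrite("pics/t3.png",b[:,:,::-1])
```

```text
5.225 5.275 [ 0.48333263 -0.00461687  0.13539508] [ 0.48380012 -0.0087231   0.13517562] [1.32069127 0.2456334  0.21171507]
```

View pics/t3.png

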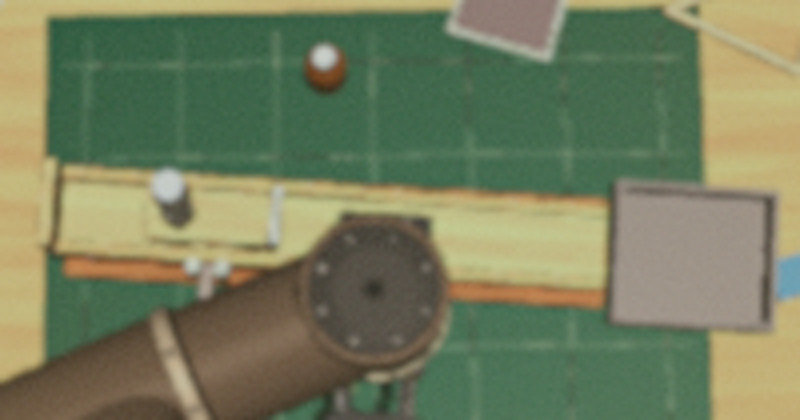

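The top crop shows the bottle upright at (170,195) and the cart's front plate at col ~277, about 67 mm down. I'm moving in front of it now.

>>> arm_command:
  travel:
    - [0.1, -0.047, -0.034]
    - [0.196, -0.094, -0.068]
  delta_rot:
    - [0, 0, 0]
    - [0, 0, 0]

```text
time_s: 5.52
tcp_pos: [0.5833, -0.051, 0.1014]
eef_rot: [180.0, 0.0, -94.1]
contact_force: [0.5, 0.8, 0.3]
gripper_width: 0.0004
gripper_force: 0.0
```

Run:
```python
from plant import r, viewer
from h import *
s=r.get_state(); c=viewer.capture("top"); s2=r.get_state(); pickle.dump((s,c),open("t4.pkl","wb"))
print(s["time_s"],s2["time_s"],s["tcp_pos"],s2["tcp_pos"],s["contact_force"])
c3=pickle.load(open("t3.pkl","rb"))[1]
O=np.array([.5865,.0105]);e=np.array([[.9976,-.069],[.069,.9976]])
# front plate's and cap's column: rows of the far half of the channel
for nm,im,r0 in (("0",d["top"]["img"],0),("3",c3["img"],0),("4",c["img"],0)):
    g=cv2.resize(im[140:245,225:425],None,fx=4,fy=4,interpolation=cv2.INTER_CUBIC).astype(int)
    # white/blue-ish: blue channel high relative to red
    m=((g[:,:,2]-g[:,:,0])>-15)&(g[:,:,2]>130); m[:150]=0; m[262:]=0; m[:,600:]=0
    n,l,st,ce=cv2.connectedComponentsWithStats(m.astype(np.uint8))
    for i in range(1,n):
        if st[i,4]>60:
            x,y=ce[i]; p=plane("top",(x,y),.138); q=e@(p[:2]-O); print(nm,st[i],ce[i].round(1),q.round(4))
b=cv2.resize(c["img"][140:245,225:425],None,fx=4,fy=4,interpolation=cv2.INTER_CUBIC)
cv2.imwrite("pics/t4.png",b[:,:,::-1])
```

```text
5.525 5.575 [ 0.58326307 -0.05101268  0.10141336] [ 0.58734559 -0.05310554  0.09776545] [0.45925501 0.7795874  0.31630087]
0 [ 68 162  32  35 815] [ 83.3 179.3] [0.0215 0.2414]
0 [194 187  11  53 366] [199.3 213.1] [-0.0023  0.139 ]
3 [154 168  30  34 816] [167.9 184.9] [0.0206 0.1678]
3 [270 213   8  31 155] [273.9 230.4] [-0.0137  0.0739]
```

View pics/t4.png

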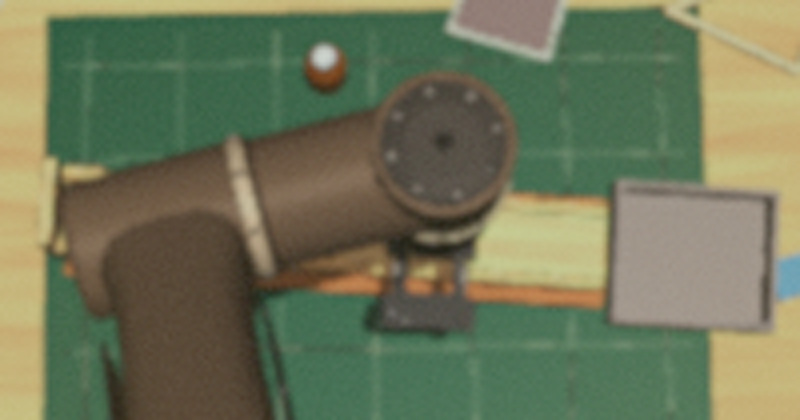

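The top crop shows the forearm hiding the cart and the gripper in place over the bay. I'll take one quick side view to get the cart's position.

Run:
```python
from plant import r, viewer
from h import *
s=r.get_state(); c=viewer.capture("side"); s2=r.get_state(); pickle.dump((s,c),open("s5.pkl","wb"))
print(s["time_s"],s2["time_s"],s["tcp_pos"],s2["tcp_pos"])
b=cv2.resize(c["img"][150:270,225:425],None,fx=4,fy=4,interpolation=cv2.INTER_CUBIC)
cv2.imwrite("pics/s5.png",b[:,:,::-1])
```

```text
5.575 5.625 [ 0.58734559 -0.05310554  0.09776545] [ 0.58419584 -0.05217052  0.09810143]
```

View pics/s5.png

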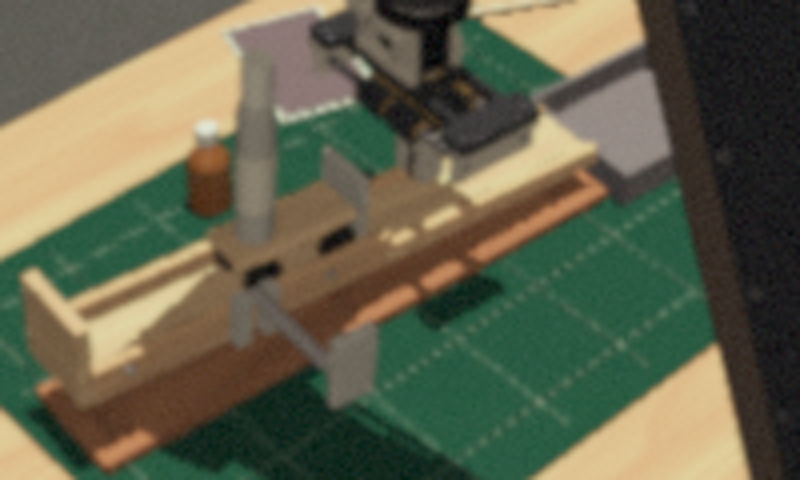

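The side crop shows the gate out, the bottle upright at (257,150), the front plate's top at (325,150)-(366,188), and the fingers at (425,160). I'll project the plate to get the cart's position and speed.

Run:
```python
from h import *
O=np.array([.5865,.0105]);e=np.array([[.9976,-.069],[.069,.9976]])
def pos(z):
    y=.1
    for _ in range(6):
        p=plane("side",z,.060+.06*y+.072); q=e@(p[:2]-O); y=q[1]
    return q.round(4)
for a in ((190,207),(230,245),(325,150),(366,188)): print(a,pos(a))
def dx(t,v=.27,T=.9): return v*(t-T*(1-np.exp(-t/T)))
from scipy.optimize import brentq
for v in (.25,.27,.29,.32):
    t=brentq(lambda t:dx(t,v)-.066,.1,3); print(v,round(t,3),[(k,round(dx(t+k,v),4),round(v*(1-np.exp(-(t+k)/.9)),3)) for k in (.35,.4,.65,.9)])
```

```text
(190, 207) [0.0254 0.1423]
(230, 245) [-0.0268  0.1425]
(325, 150) [0.0234 0.0191]
(366, 188) [-0.0312  0.0215]
0.25 0.79 [(0.35, np.float64(0.1234), np.float64(0.18)), (0.4, np.float64(0.1324), np.float64(0.183)), (0.65, np.float64(0.1804), np.float64(0.2)), (0.9, np.float64(0.2319), np.float64(0.212))]
0.27 0.756 [(0.35, np.float64(0.1267), np.float64(0.191)), (0.4, np.float64(0.1364), np.float64(0.195)), (0.65, np.float64(0.1875), np.float64(0.213)), (0.9, np.float64(0.2427), np.float64(0.227))]
0.29 0.726 [(0.35, np.float64(0.13), np.float64(0.202)), (0.4, np.float64(0.1402), np.float64(0.207)), (0.65, np.float64(0.1946), np.float64(0.227)), (0.9, np.float64(0.2533), np.float64(0.242))]
0.32 0.687 [(0.35, np.float64(0.1347), np.float64(0.219)), (0.4, np.float64(0.1458), np.float64(0.224)), (0.65, np.float64(0.2049), np.float64(0.248)), (0.9, np.float64(0.2691), np.float64(0.265))]
```

>>> arm_command:
  travel:
    - [0, 0, 0]
    - [-0.001, -0.018, -0.001]
    - [-0.004, -0.056, -0.003]
    - [-0.007, -0.099, -0.006]
    - [-0.01, -0.142, -0.009]
    - [-0.013, -0.182, -0.011]
    - [-0.015, -0.216, -0.013]
    - [-0.017, -0.243, -0.015]
    - [-0.018, -0.265, -0.016]
    - [-0.019, -0.281, -0.017]
    - [-0.02, -0.291, -0.018]
    - [-0.02, -0.296, -0.018]
    - [-0.02, -0.296, -0.018]
    - [-0.02, -0.296, -0.018]
  delta_rot:
    - [0, 0, 0]
    - [0, 0, 0]
    - [0, 0, 0]
    - [0, 0, 0]
    - [0, 0, 0]
    - [0, 0, 0]
    - [0, 0, 0]
    - [0, 0, 0]
    - [0, 0, 0]
    - [0, 0, 0]
    - [0, 0, 0]
    - [0, 0, 0]
    - [0, 0, 0]
    - [0, 0, 0]

```text
time_s: 7.38
tcp_pos: [0.5724, -0.1978, 0.0926]
eef_rot: [180.0, 0.0, -94.1]
contact_force: [0.5, 0.4, 0.1]
gripper_width: 0.0004
gripper_force: 0.2
```

Run:
```python
from plant import r, viewer
from h import *
s=r.get_state(); c=viewer.capture("side"); s2=r.get_state(); pickle.dump((s,c),open("s6.pkl","wb"))
print(s["time_s"],s["tcp_pos"],s2["tcp_pos"],s2["contact_force"],s2["qd"])
b=cv2.resize(c["img"][120:270,225:425],None,fx=4,fy=4,interpolation=cv2.INTER_CUBIC)
cv2.imwrite("pics/s6.png",b[:,:,::-1])
```

```text
7.375 [ 0.57239199 -0.19782452  0.09255683] [ 0.57241998 -0.19780732  0.09257375] [-0.13363509  0.13168245  0.1992551 ] [0.06178197 0.09641654 0.10232044 0.03807956 0.02208727 0.04752594]
```

View pics/s6.png

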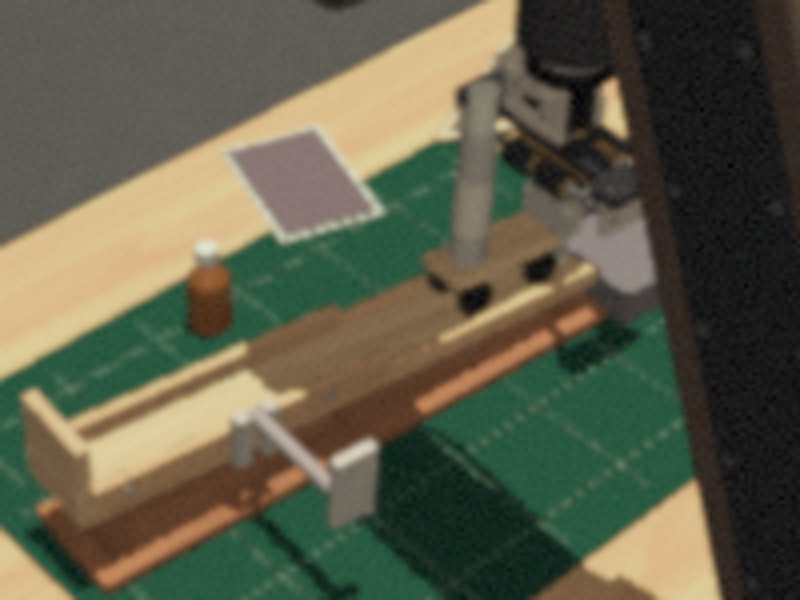

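The bottle is upright at (472,175) and the cart's wheels are on the chute, with its front at the fingers. I'll hold here.

>>> arm_command:
  travel:
    - [0, 0, 0]
    - [0, 0, 0]
    - [0, 0, 0]
    - [0, 0, 0]
    - [0, 0, 0]
    - [0, 0, 0]
    - [0, 0, 0]
    - [0, 0, 0]
    - [0, 0, 0]
    - [0, 0, 0]
    - [0, 0, 0]
    - [0, 0, 0]
    - [0, 0, 0]
    - [0, 0, 0]
    - [0, 0, 0]
    - [0, 0, 0]
    - [0, 0, 0]
    - [0, 0, 0]
    - [0, 0, 0]
    - [0, 0, 0]
  delta_rot:
    - [0, 0, 0]
    - [0, 0, 0]
    - [0, 0, 0]
    - [0, 0, 0]
    - [0, 0, 0]
    - [0, 0, 0]
    - [0, 0, 0]
    - [0, 0, 0]
    - [0, 0, 0]
    - [0, 0, 0]
    - [0, 0, 0]
    - [0, 0, 0]
    - [0, 0, 0]
    - [0, 0, 0]
    - [0, 0, 0]
    - [0, 0, 0]
    - [0, 0, 0]
    - [0, 0, 0]
    - [0, 0, 0]
    - [0, 0, 0]

```text
time_s: 9.93
tcp_pos: [0.5724, -0.1981, 0.0926]
eef_rot: [180.0, -0.0, -94.1]
contact_force: [0.6, -0.1, 0.1]
gripper_width: 0.0005
gripper_force: 0.2
```

Run:
```python
from plant import r, viewer
import numpy as np, pickle, cv2
c0=pickle.load(open("s6.pkl","rb"))[1]["img"].astype(int)
c=viewer.capture("side")["img"].astype(int)
s=r.get_state(); print(s["time_s"],s["tcp_pos"],s["contact_force"])
D=np.abs(cv2.GaussianBlur(c.astype(np.float32),(5,5),0)-cv2.GaussianBlur(c0.astype(np.float32),(5,5),0)).max(2)[130:200,320:375]
print(D.max(),D.mean())
```

```text
9.975 [ 0.57236513 -0.19806511  0.09255402] [ 0.38632998 -0.29196979  0.07338414]
18.097656 1.1903368
```

>>> arm_command:
  travel:
    - [0, 0, 0]
    - [0, 0, 0]
    - [0, 0, 0]
    - [0, 0, 0]
    - [0, 0, 0]
    - [0, 0, 0]
    - [0, 0, 0]
    - [0, 0, 0]
    - [0, 0, 0]
    - [0, 0, 0]
    - [0, 0, 0]
    - [0, 0, 0]
  delta_rot:
    - [0, 0, 0]
    - [0, 0, 0]
    - [0, 0, 0]
    - [0, 0, 0]
    - [0, 0, 0]
    - [0, 0, 0]
    - [0, 0, 0]
    - [0, 0, 0]
    - [0, 0, 0]
    - [0, 0, 0]
    - [0, 0, 0]
    - [0, 0, 0]

```text
time_s: 11.48
tcp_pos: [0.5724, -0.1981, 0.0926]
eef_rot: [-180.0, -0.0, -94.1]
contact_force: [0.9, -0.7, -0.3]
gripper_width: 0.0002
gripper_force: 0.2
```

```bash
python3 -c "
from plant import close_job
print(close_job())"
```

```text
the job is handed in; nothing more can be done
None
```

The job is handed in, with no verdict returned: the gate is out, the cart stands still in the bay at about chute y = -0.14 m against the fingertips, and the bottle is upright; the contact force there is too small to confirm from the wrist readings.

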